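# Start the ram screw of a clay cartridge press

### The arm

A 6-joint arm with a two-finger parallel gripper is mounted at the origin on the work surface. World frame = base frame: x ahead of the robot, y to its left, z up, the work surface at z = 0. Lengths are in mm, angles in rad, forces in N, time in s.
With the tool pointing down it reaches from about 350 to 775 mm from the base axis. Payload 7.3 kg.
Tool frame: the origin (TCP) lies midway between the tips of the shut fingers; the grasp point (between the pads) lies 19 mm behind it; z points along the fingers, y is the line along which they close (so a half turn about z gives the same grasp; the last joint's range is limited). The gripper opens to 92 mm and grips with 3 to 60 N. Pads are 19 mm wide; open, the fingers measure 130 mm over their backs; the gripper's body (75 mm by 190 mm) begins 47 mm behind the grasp point.
Start: joints at [-1.429, 0.342, 1.524, -0, 1.275, -0.146], TCP at [149.04, -503.42, 226.741] pointing down, gripper open.
Joint ranges: [-2.53, 2.53], [-0.77, 2.02], [0.04, 2.7], [-1, 4.14], [0.28, 2.66], [-3.11, 3.11]. Speed limits (rad/s): [2.57, 2.57, 3.14, 3.14, 3.14, 3.14].

### API

Orientations are given as [roll, pitch, yaw] about the fixed x, y, z axes, in that order (R = Rz(yaw) Ry(pitch) Rx(roll)).
In Python, from plant import * gives the robot as it stands.
- The arm moves only by the tool step_arm, never from a script. Its argument "deltas" is one flat list of numbers, 5 for each row, row after row: the shift along the world's x, y, z in mm, then the turn about the world's z in degrees, then the finger opening in mm, from 0 to 91.8. In form: [tx, ty, tz, turn, gripper, tx, ty, tz, turn, gripper, ...]. A call has exactly 10 rows; each row shifts and turns the commanded pose from where the row before left it; what a row does not reach is not made up. A row lasts 1/8 s, in which the tool goes at most 62.5 mm and 10.7 degrees, less where a joint would pass 70% of its speed; a pose out of reach is approached as far as the arm can. A call is refused whole if a number of a shift passes 62.5 or a number of a turn 10.7, either way. A call with a gripper value outside its range is refused whole. The fingers move at their own pace and stop on an object; the grip force is fixed at half the most. Time passes only in rows, so rows that do not move let the fingers close, or fill a call up. It gives the time, the measured TCP pose, the force, the opening and the grip force at its end, in the units of the state.
- get_obs(): the state, without advancing time (a new reading comes with each control period).
- capture(name): name is "side" or "top"; returns the picture (420x560x3 uint8, red, green, blue); there is no depth.
- camera_params(name): a dict with "mtx" (3x3 intrinsics, pixels), "rvec" (rotation vector, rad) and "tvec" (3), from world to camera coordinates, as OpenCV has them. Camera axes: x right, y down, z forward; pixel columns grow to the right and rows downward; lengths in mm; the calibration is good to about 2 mm. A picture is of the moment at which its call begins. camera_params takes no time and is no camera call.
- close_job(): hands the job in; it is judged then, once.
The state is a dict: "time": time; "joint_positions": joint angles; "dq": joint speeds; "tau": joint torques, N m; "tool_pos": TCP position; "tcp_rot": TCP orientation; "contact_force": force on the tool from outside, world axes, zero at the start; "moment": the same for the moment, N m; "grip_width": finger opening in mm; "finger_force": force on a finger pad.
Only numpy, scipy, OpenCV 4.12 (cv2) and the standard library are available. Lean on these libraries where they do the work, as an engineer would, in place of code of your own. Each camera call takes 0.05 s, during which the arm holds its last target. There are 200 camera calls.

### The job

The ram screw of the clay cartridge press is standing loose in its threaded boss. Take the crank by its hand grip and turn it backward (counterclockwise seen from above) until the screw drops off the thread's start by one pitch, then turn it forward (clockwise) about one full turn so that the thread is started. Finish while still holding the grip in the gripper with the crank at rest, and leave the vase, the cup and the clay sample where they are.

Things in the scene. Friction and masses are not known exactly. Their poses are not given: they have to be found in the camera images.
- press: fixed cartridge press: dark steel base 150 x 210 x 18 mm, two aluminium columns, a grey yoke (70 x 200 mm, its top 158 mm up) and a round steel threaded boss 68 mm across through the yoke's middle, over a clear clay cartridge. Origin: centre of the base's underside; z up, y along the yoke. Only the screw with its crank stands higher than the boss.
- boss_top (a point): centre of the boss's top face, 175 mm above the table, on the screw's upright axis
- hub_top (a point): top of the crank's hub (48 mm across) on the screw's axis; rises and sinks with the screw. Above boss_top it is at first 54 to 59 mm (screw resting on the open first turn of the thread); turned backward it climbs to 61 mm at the thread's start (it can be lifted only 3 mm more), then falls 10 mm to 51 mm; one forward turn from there takes it to 41 mm, and it can no longer be lifted.
- crank (a joint): turn of crank and screw in rad: 0 when the run begins, positive forward (clockwise from above, screws down), negative backward. Right-hand thread, 10 mm a turn. The drop lies hidden 1.2 to 4.2 rad backward. The screw falls by its own 6 N or so; a gripper shut on the grip carries it, so open a little to let it settle. It turns easily and stays where it is left.
- grip: black plastic hand grip: upright round sleeve 26 mm in diameter, 54 mm tall, on the end of the crank arm, 58 mm from the screw's axis. It spins freely on its pin, so a gripper can hold it and go round in a circle without turning itself. Origin: centre of its lower end, 1 mm over the crank arm; z up. Nothing stands above or beside it.
- grip_mid (a point): centre of the hand grip, at half its height (27 mm below its top)
- vase: grey ribbed clay vase, waisted, 68 mm across, 85 mm tall, standing near the press; to be left alone
- cup: white ceramic cup, 68 mm across, 70 mm tall, standing near the press; to be left alone
- sample: flat fired clay sample block 75 x 50 x 22 mm lying near the press; to be left alone

How it is judged (in metres and radians):
On the way, in this order (a step that is already met when the one before it is completed fails the run):
1. the crank has been turned backward until the screw stands within 1.5 mm of the thread's start (value of joint crank below -0.35 rad and z of hub_top in the frame of press above 0.2345 m), for 0.02 s.
2. the screw has dropped off the thread's start, to 7.5 mm or more below it (value of joint crank below -0.8 rad and z of hub_top in the frame of press below 0.2285 m), for 0.1 s.
At the end, for the whole second after the job is handed in: after climbing back to the thread's start and dropping, the hub top stands 38.2 to 43.8 mm above the boss top (one turn down, about a quarter turn either way), the crank is at rest and the fingers still grip the hand grip with more than 2 N (z of hub_top in the frame of press between 0.2132 and 0.2188 m and contact force between the fingers and grip above 2 N and velocity of joint crank between -0.15 and 0.15 rad/s); the arm keeps its last pose, push and grip.
It fails at once if the vase, the cup or the clay sample was moved more than 20 mm (distance of any of vase, cup, sample from where it was at the start of the episode above 0.02 m).
It also fails if it takes over 72 s, if anything falls off the work surface, if the arm or the gripper's body presses on something with over 40 N, if the wrist force passes 120 N, or if a joint passes its speed limit or range.

## Working session

There is one attempt and no reset: what is moved stays moved. The work goes in short steps, Python scripts to look and compute and a tool call to move; the robot and the scene stay as the last step left them, time stands still between calls to the robot, and variables do not carry over. Pictures are saved under pics/ and viewed, at most 10 in all, crops included, and the job is handed in when it is done.

Besides the shell and the picture viewer there is one more tool, called after "Call:" in YAML: its name, and indented under it one key for each argument. step_arm: Moves the arm, as the interface text tells. Its arguments: {"type":"object","properties":{"deltas":{"type":"array","items":{"type":"number"}}},"required":["deltas"]}

```bash
mkdir -p pics
python3 - <<'E'
from plant import *
import cv2
for n in("top","side"):
    cv2.imwrite(f"pics/{n}0.png",cv2.cvtColor(capture(n),cv2.COLOR_RGB2BGR)); print(camera_params(n))
o=get_obs();print({k:o[k] for k in("time","tool_pos","tcp_rot","grip_width")})
E
```

```text
{'mtx': array([[379.56029703,   0.        , 279.3122559 ],
       [  0.        , 379.56029703, 208.75932622],
       [  0.        ,   0.        ,   1.        ]]), 'rvec': array([ 2.15490619, -2.17622505,  0.07239562]), 'tvec': array([ 59.55686037, 550.07807828, 861.79815328])}
{'mtx': array([[439.40782685,   0.        , 281.61738878],
       [  0.        , 439.40782685, 213.21018183],
       [  0.        ,   0.        ,   1.        ]]), 'rvec': array([ 1.08197242, -2.52623996,  0.86461435]), 'tvec': array([423.0768385 , 376.69634905, 834.75501247])}
{'time': 0.1, 'tool_pos': array([ 148.98632053, -503.02825471,  226.10382274]), 'tcp_rot': array([-3.14018326e+00, -2.08753468e-04,  2.87785459e-01]), 'grip_width': 91.74901288869968}
```

View pics/top0.png

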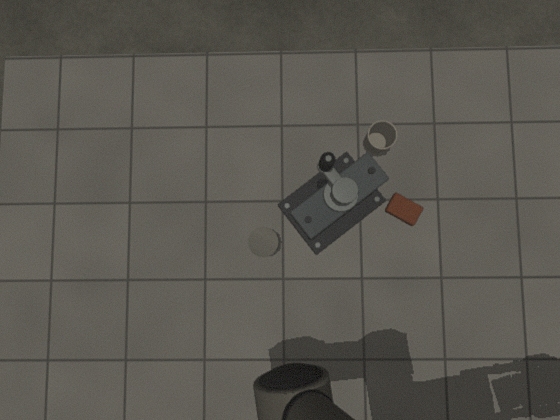

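View pics/side0.png

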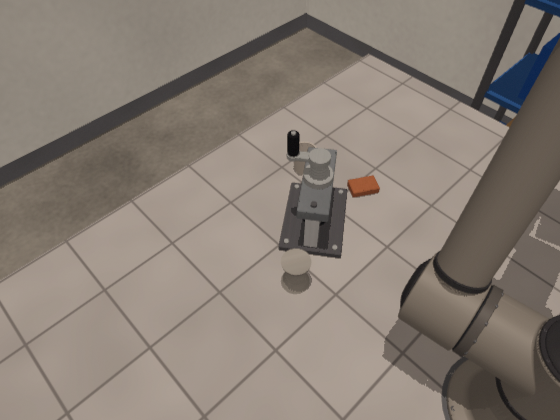

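The top view shows the press at about (335,200), the hub at (345,190), the grip at (327,161), the cup at (381,136), the sample at (405,209) and the vase at (264,242). In the side view the hub top is near (320,157) and the grip runs from (293,132) to (293,156). I'll crop both for finer pixels.

Run:
```python
import cv2,numpy as np
a=cv2.imread("pics/top0.png")[130:260,240:430]; b=cv2.imread("pics/side0.png")[110:260,250:400]
a=cv2.convertScaleAbs(a,alpha=1.8)
a=cv2.resize(a,None,fx=4,fy=4,interpolation=cv2.INTER_CUBIC)
b=cv2.resize(b,None,fx=4,fy=4,interpolation=cv2.INTER_CUBIC)
cv2.imwrite("pics/a.png",a);cv2.imwrite("pics/b.png",b)
```

```text
(no output)
```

View pics/a.png

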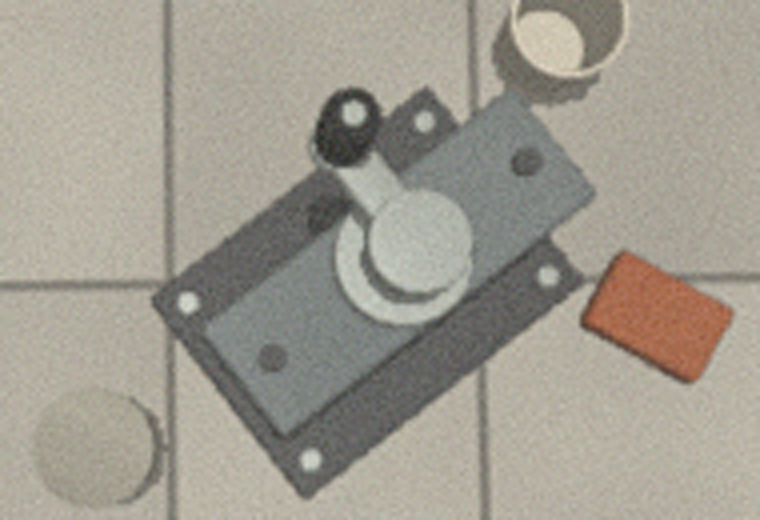

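View pics/b.png

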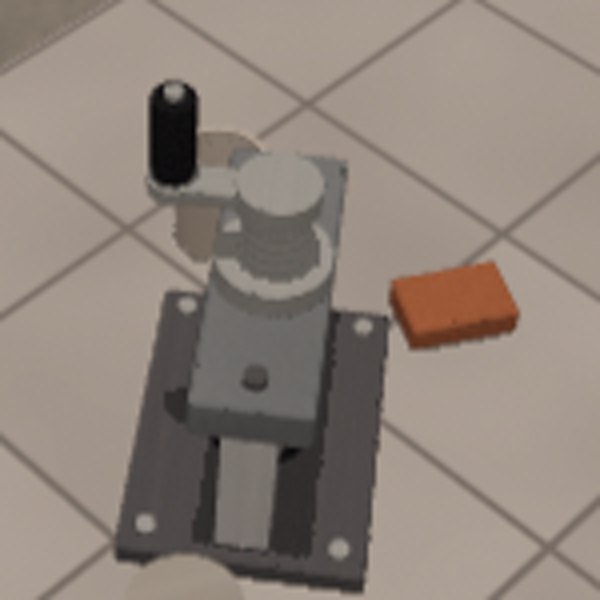

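The crops give these pixels. Top view: hub disc centre (421,242), grip pin top (354,113), base corners (153,300), (305,497), (583,280), (428,88). Side view: hub disc (280,184), pin top (174,92), grip bottom (172,180).

```bash
cat > h.py <<'E'
from plant import *
import cv2,numpy as np
from scipy.optimize import least_squares
P={n:camera_params(n) for n in("top","side")}
def proj(n,X): return cv2.projectPoints(np.array([X],float),P[n]["rvec"],P[n]["tvec"],P[n]["mtx"],None)[0].ravel()
def tri(t,s):
    r=least_squares(lambda X:np.r_[proj("top",X)-t,proj("side",X)-s],[500,0,200]); return r.x,r.fun
def onz(n,uv,z): return least_squares(lambda a:proj(n,[*a,z])-uv,[500,0]).x
def ct(u,v): return np.array([240+(u+.5)/4-.5,130+(v+.5)/4-.5])
def cs(u,v): return np.array([250+(u+.5)/4-.5,110+(v+.5)/4-.5])
E
python3 - <<'E'
from h import *
np.set_printoptions(precision=1,suppress=True)
print("hub",*tri(ct(421,242),cs(280,184)));print("pin",*tri(ct(354,113),cs(174,92)))
c=[onz("top",ct(*p),18) for p in((153,300),(305,497),(583,280),(428,88))];print("base",c,np.mean(c,0))
b=[onz("top",ct(*p),18) for p in((187,303),(310,460),(549,276),(425,121))];print(np.mean(b,0))
b=[onz("side",cs(*p),18) for p in((187,305),(364,327),(339,549),(145,524))];print(np.mean(b,0))
for z in(229,232,235):print("hub z",z,onz("top",ct(421,242),z),onz("side",cs(280,184),z))
print("boss",onz("top",ct(404,257),175))
print("cup",onz("top",ct(570,20),70),"vase",onz("top",ct(97,447),85),"smp",onz("top",ct(660,318),22))
E
```

```text
hub [565.6 -68.3 227.5] [-0.2 -0.3  0.4  0. ]
pin [612.3 -33.3 283.6] [-0.2 -0.2  0.3  0.1]
base [array([561.1,  57.6]), array([445. , -29.8]), array([ 570.1, -194.7]), array([ 685.9, -107. ])] [565.5 -68.5]
[566.  -68.8]
[567.6 -69.5]
hub z 229 [564.8 -68.4] [565.3 -66.5]
hub z 232 [564.4 -68. ] [563.3 -64.2]
hub z 235 [564.  -67.5] [561.3 -61.8]
boss [565.  -68.3]
cup [ 711.1 -178.9] vase [474.8  86.9] smp [ 546.9 -237.5]
```

Call:
step_arm:
  deltas: [33,33.5,20,0,91,33,33.5,20,0,91,33,33.5,20,0,91,33,33.5,20,0,91,33,33.5,20,0,91,33,33.5,20,0,91,33,33.5,0,0,91,33,33.5,0,0,91,33,33.5,0,0,91,33,33.5,0,0,91]

```text
time: 1.35
tool_pos: [479.8, -167.1, 346.4]
tcp_rot: [-3.141, 0.001, 0.288]
contact_force: [-0.0, -0.0, -0.4]
grip_width: 91.5
finger_force: 0.0
```

Call:
step_arm:
  deltas: [33,33.5,0,0,91,33,33.5,0,0,91,33,33.5,0,0,91,34,34,0,0,91,0,0,0,0,91,0,0,0,0,91,0,0,0,0,91,0,0,0,0,91,0,0,0,0,91,0,0,0,0,91]

```text
time: 2.6
tool_pos: [611.9, -34.2, 346.9]
tcp_rot: [3.141, -0.0, 0.287]
contact_force: [-0.2, -0.6, 0.4]
grip_width: 90.8
finger_force: 0.0
```

Call:
step_arm:
  deltas: [0,0.7,-30,0,91,0,0,-30,0,91,0,0,-25,0,91,0,0,-20,0,91,0,0,0,0,60,0,0,0,0,30,0,0,0,0,20,0,0,0,0,20,0,0,0,0,20,0,0,0,0,20]

```text
time: 3.85
tool_pos: [612.1, -33.2, 241.9]
tcp_rot: [3.141, -0.0, 0.288]
contact_force: [0.1, -0.2, -0.5]
grip_width: 35.8
finger_force: 0.0
```

Run:
```python
from h import *
for n in("top","side"):
    im=cv2.cvtColor(capture(n),cv2.COLOR_RGB2BGR); cv2.imwrite(f"pics/{n}1.png",im)
a=cv2.imread("pics/side1.png")[60:260,200:450]
cv2.imwrite("pics/b1.png",cv2.resize(a,None,fx=3,fy=3,interpolation=cv2.INTER_CUBIC))
```

```text
(no output)
```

View pics/b1.png

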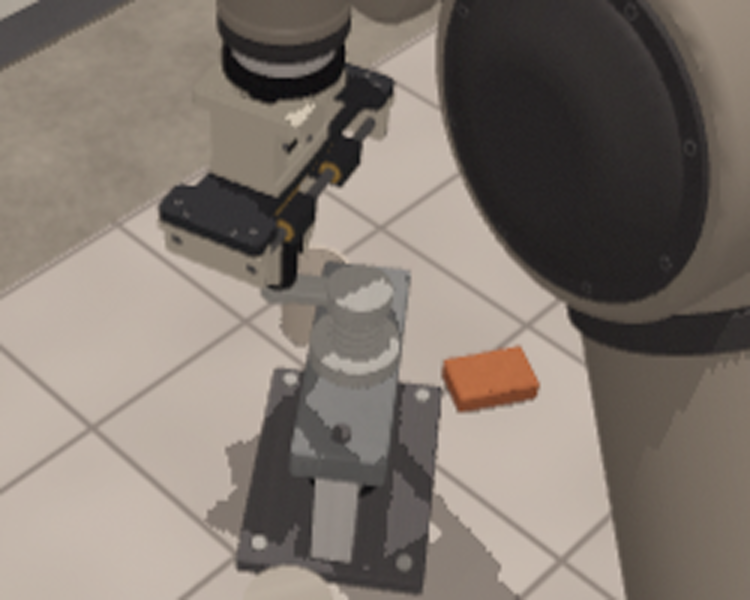

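The fingers straddle the grip, and the hub disc stays visible at crop (363,287), full-image (321,156). Closing now.

Call:
step_arm:
  deltas: [0,0,0,0,15,0,0,0,0,15,0,0,0,0,15,0,0,0,0,15,0,0,0,0,15,0,0,0,0,15,0,0,0,0,15,0,0,0,0,15,0,0,0,0,15,0,0,0,0,15]

```text
time: 5.2
tool_pos: [612.1, -33.2, 241.7]
tcp_rot: [3.141, -0.0, 0.288]
contact_force: [1.2, 0.2, 0.1]
grip_width: 24.5
finger_force: 30.0
```

```bash
cat >> h.py <<'E'
C=np.array([565.5,-68.5])
def rows(a0,a1,n,R=58,dzrad=1.59):
    # way-points on circle, angles deg (world), CCW = backward = rising
    a=np.radians(np.linspace(a0,a1,n+1)); p=np.c_[C[0]+R*np.cos(a),C[1]+R*np.sin(a),dzrad*(a-a[0])]
    print(np.round(np.diff(np.round(p,1),axis=0),1).tolist(),"end",p[-1])
E
python3 - <<'E'
from h import *
for n in P: print(n,(-cv2.Rodrigues(P[n]["rvec"])[0].T@P[n]["tvec"].reshape(3)).round())
o=get_obs();d=o["tool_pos"][:2]-C;print(np.hypot(*d),np.degrees(np.arctan2(d[1],d[0])),o["tool_pos"],o["joint_positions"])
rows(37,97,10);rows(97,157,10)
E
```

```text
top [472.  35. 908.]
side [133. 452. 892.]
58.41677470586712 37.14273140030365 [612.06598749 -33.22779599 241.74187679] [-1.79153558e-01  4.96899412e-01  1.23846377e+00 -8.86485099e-05
  1.40613293e+00  1.10384099e+00]
[[-3.9, 4.7, 0.2], [-4.3, 4.2, 0.1], [-4.8, 3.7, 0.2], [-5.2, 3.2, 0.2], [-5.4, 2.7, 0.1], [-5.7, 2.1, 0.2], [-5.9, 1.4, 0.2], [-6.0, 0.9, 0.1], [-6.1, 0.2, 0.2], [-6.1, -0.4, 0.2]] end [558.43157808 -10.9323232    1.66504411]
[[-5.9, -1.1, 0.2], [-5.9, -1.7, 0.1], [-5.6, -2.2, 0.2], [-5.4, -2.9, 0.2], [-5.0, -3.4, 0.1], [-4.7, -3.9, 0.2], [-4.2, -4.3, 0.2], [-3.7, -4.8, 0.1], [-3.2, -5.2, 0.2], [-2.7, -5.4, 0.2]] end [512.1107185  -45.83759455   1.66504411]
```

Call:
step_arm:
  deltas: [-3.9,4.7,0.2,0,15,-4.3,4.2,0.1,0,15,-4.8,3.7,0.2,0,15,-5.2,3.2,0.2,0,15,-5.4,2.7,0.1,0,15,-5.7,2.1,0.2,0,15,-5.9,1.4,0.2,0,15,-6.0,0.9,0.1,0,15,-6.1,0.2,0.2,0,15,-6.1,-0.4,0.2,0,15]

```text
time: 6.45
tool_pos: [558.2, -10.3, 243.5]
tcp_rot: [-3.141, -0.0, 0.288]
contact_force: [1.8, 2.6, 0.5]
grip_width: 24.4
finger_force: 30.0
```

Run:
```python
from h import *
im=cv2.cvtColor(capture("side"),cv2.COLOR_RGB2BGR); cv2.imwrite(f"pics/s2.png",im)
cv2.imwrite("pics/b2.png",cv2.resize(im[60:260,200:450],None,fx=3,fy=3,interpolation=cv2.INTER_CUBIC))
print(get_obs()["contact_force"],get_obs()["moment"])
```

```text
[-0.69247613  1.43241319  0.90996934] [0.38798617 0.1875503  0.01727422]
```

View pics/b2.png

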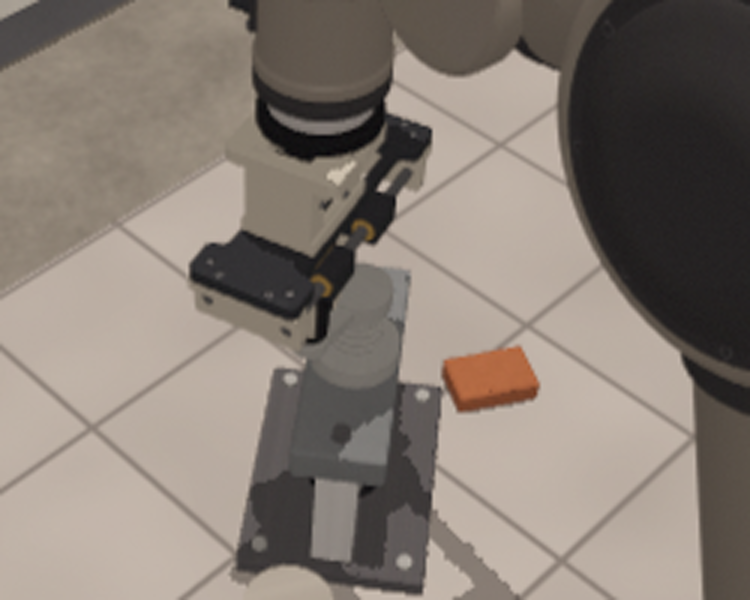

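Turning works at low force. Fz should go to about -6 N once the gripper carries the screw past the thread's start, so I'll advance in chunks and watch it.

Run:
```python
from h import *
for a in range(97,300,40): rows(a,a+40,10)
```

```text
[[-4.0, -0.7, 0.1], [-3.9, -0.9, 0.1], [-3.9, -1.2, 0.1], [-3.8, -1.4, 0.1], [-3.6, -1.7, 0.2], [-3.6, -2.0, 0.1], [-3.4, -2.2, 0.1], [-3.2, -2.4, 0.1], [-3.1, -2.7, 0.1], [-2.8, -2.8, 0.1]] end [523.08148531 -28.94409512   1.1100294 ]
[[-2.7, -3.1, 0.1], [-2.4, -3.2, 0.1], [-2.2, -3.4, 0.1], [-2.0, -3.6, 0.1], [-1.7, -3.6, 0.2], [-1.4, -3.8, 0.1], [-1.2, -3.9, 0.1], [-0.9, -3.9, 0.1], [-0.7, -4.0, 0.1], [-0.3, -4.1, 0.1]] end [507.57948698 -65.46451454   1.1100294 ]
[[-0.1, -4.0, 0.1], [0.2, -4.1, 0.1], [0.5, -4.0, 0.1], [0.8, -3.9, 0.1], [1.0, -4.0, 0.2], [1.4, -3.8, 0.1], [1.5, -3.7, 0.1], [1.9, -3.6, 0.1], [2.1, -3.5, 0.1], [2.3, -3.3, 0.1]] end [ 519.17914042 -103.40527134    1.1100294 ]
[[2.5, -3.2, 0.1], [2.8, -2.9, 0.1], [2.9, -2.8, 0.1], [3.2, -2.5, 0.1], [3.3, -2.3, 0.2], [3.5, -2.1, 0.1], [3.6, -1.9, 0.1], [3.7, -1.5, 0.1], [3.8, -1.4, 0.1], [4.0, -1.0, 0.1]] end [ 552.45283885 -125.01346376    1.1100294 ]
[[3.9, -0.8, 0.1], [4.0, -0.5, 0.1], [4.1, -0.2, 0.1], [4.0, 0.1, 0.1], [4.1, 0.3, 0.2], [4.0, 0.7, 0.1], [3.9, 0.9, 0.1], [3.9, 1.2, 0.1], [3.8, 1.4, 0.1], [3.6, 1.7, 0.1]] end [ 591.83144898 -120.1783784     1.1100294 ]
[[3.6, 2.0, 0.1], [3.4, 2.2, 0.1], [3.2, 2.4, 0.1], [3.1, 2.7, 0.1], [2.8, 2.8, 0.2], [2.7, 3.1, 0.1], [2.4, 3.2, 0.1], [2.2, 3.4, 0.1], [2.0, 3.6, 0.1], [1.7, 3.6, 0.1]] end [618.8892815  -91.16240545   1.1100294 ]
```

Call:
step_arm:
  deltas: [-4.0,-0.9,0.1,0,15,-3.9,-1.0,0.1,0,15,-3.9,-1.2,0.1,0,15,-3.8,-1.4,0.1,0,15,-3.6,-1.7,0.1,0,15,-3.6,-2.0,0.1,0,15,-3.4,-2.2,0.1,0,15,-3.2,-2.4,0.1,0,15,-3.1,-2.7,0.1,0,15,-2.8,-2.8,0.1,0,15]

```text
time: 7.75
tool_pos: [522.9, -28.9, 244.5]
tcp_rot: [-3.141, 0.001, 0.288]
contact_force: [-0.3, 5.2, 3.3]
grip_width: 24.3
finger_force: 30.0
```

Call:
step_arm:
  deltas: [-2.7,-3.1,0.1,0,15,-2.4,-3.2,0.1,0,15,-2.2,-3.4,0.1,0,15,-2.0,-3.6,0.1,0,15,-1.7,-3.6,0.1,0,15,-1.4,-3.8,0.1,0,15,-1.2,-3.9,0.1,0,15,-0.9,-3.9,0.1,0,15,-0.7,-4.0,0.1,0,15,-0.3,-4.1,0.1,0,15]

```text
time: 9.0
tool_pos: [507.8, -65.9, 245.4]
tcp_rot: [3.141, 0.0, 0.288]
contact_force: [-2.2, 3.0, 1.8]
grip_width: 24.0
finger_force: 30.0
```

Call:
step_arm:
  deltas: [-0.1,-4.0,0.1,0,15,0.2,-4.1,0.1,0,15,0.5,-4.0,0.1,0,15,0.8,-3.9,0.1,0,15,1.0,-4.0,0.1,0,15,1.4,-3.8,0.1,0,15,1.5,-3.7,0.1,0,15,1.9,-3.6,0.1,0,15,2.1,-3.5,0.1,0,15,2.3,-3.3,0.1,0,15]

```text
time: 10.25
tool_pos: [519.7, -103.5, 246.4]
tcp_rot: [3.142, -0.0, 0.288]
contact_force: [-0.5, 2.7, 2.2]
grip_width: 24.5
finger_force: 30.0
```

Call:
step_arm:
  deltas: [2.3,-3.2,0.1,0,15,2.7,-2.9,0.1,0,15,2.9,-2.8,0.1,0,15,3.2,-2.5,0.1,0,15,3.3,-2.3,0.1,0,15,3.5,-2.1,0.1,0,15,3.6,-1.9,0.1,0,15,3.7,-1.5,0.1,0,15,3.8,-1.4,0.1,0,15,4.0,-1.0,0.1,0,15]

```text
time: 11.5
tool_pos: [552.0, -124.4, 245.8]
tcp_rot: [-3.139, 0.003, 0.288]
contact_force: [0.5, 5.9, -6.8]
grip_width: 24.2
finger_force: 30.0
```

Fz has flipped to -6.8 N, so the gripper is carrying the screw past the start. I'll open a little to let it drop.

Call:
step_arm:
  deltas: [0,0,0,0,32,0,0,0,0,32,0,0,0,0,32,0,0,0,0,32,0,0,0,0,32,0,0,0,0,32,0,0,0,0,32,0,0,0,0,32,0,0,0,0,32,0,0,0,0,32]

```text
time: 12.75
tool_pos: [552.4, -124.9, 247.4]
tcp_rot: [3.141, 0.0, 0.288]
contact_force: [0.5, 1.0, 0.4]
grip_width: 32.3
finger_force: 0.0
```

Run:
```python
from h import *
o=get_obs();print(o["tool_pos"],o["contact_force"],o["grip_width"],o["joint_positions"])
for n in("top","side"):
    im=cv2.cvtColor(capture(n),cv2.COLOR_RGB2BGR); cv2.imwrite(f"pics/{n}3.png",im)
b=im[60:260,200:450]
cv2.imwrite("pics/b3.png",cv2.resize(b,None,fx=3,fy=3,interpolation=cv2.INTER_CUBIC))
```

```text
[ 552.44306915 -124.93785666  247.44737963] [0.46758212 0.96364993 0.425367  ] 32.25405436070163 [-3.57660284e-01  4.04074396e-01  1.37173640e+00 -9.75381172e-05
  1.36572890e+00  9.25366606e-01]
```

View pics/b3.png

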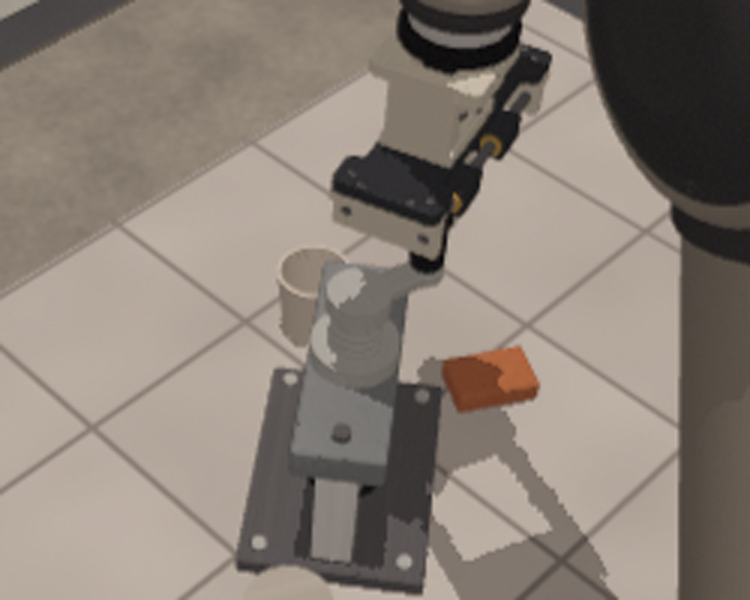

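The fingers are open around the grip, and more of the black sleeve shows below the fingertip at (427,262). I'll check the hub's height numerically by aligning the hub/arm patches.

Run:
```python
from h import *
for z in (226,228,230,232,236): print(z,proj("side",[565.5,-68.5,z]).round(1), "rear/front rim rows", [proj("side",[565.5+s*24*.64,-68.5-s*24*.77,z]).round(1).tolist() for s in(1,-1)])
for f in("side0","side1","s2","side3"):
    g=cv2.cvtColor(cv2.imread(f"pics/{f}.png"),cv2.COLOR_BGR2GRAY).astype(int)
    print(f); print(" c324-328",g[142:180,324:328].mean(1).astype(int)); print(" left cols r155-160",g[154:159,300:340].mean(0).astype(int))
```

```text
226 [320.1 156.1] rear/front rim rows [[320.8, 148.3], [319.4, 164.2]]
228 [320.2 155.4] rear/front rim rows [[320.9, 147.6], [319.4, 163.5]]
230 [320.2 154.8] rear/front rim rows [[320.9, 147.0], [319.5, 162.8]]
232 [320.3 154.1] rear/front rim rows [[321.0, 146.3], [319.6, 162.2]]
236 [320.4 152.7] rear/front rim rows [[321.1, 144.9], [319.7, 160.8]]
side0
 c324-328 [149 150 150 149 149 149 141 133 145 148 148 148 147 148 148 148 148 148
 147 142 124  95  91  92  91  91  93  95  95  95  95  96  96  96  96 101
 114 132]
 left cols r155-160 [136 142 143 144 145 145 146 146 140 130 147 148 148 149 149 148 150 149
 148 149 149 150 149 148 147 148 147 148 149 148 138 114 114 114 114 107
 121 147 150 150]
side1
 c324-328 [175 175 176 175 176 174 162 128 119 117 122 147 173 173 174 173 174 174
 173 168 147 115 111 110 111 111 112 115 115 116 115 116 117 118 117 122
 137 157]
 left cols r155-160 [118 118 119 119 119 118 119 119 116 113 117 117 117 118 117 122 134 133
 133 144 156 157 156 166 172 174 173 174 168 167 150 135 136 137 138 129
 144 173 176 176]
s2
 c324-328 [167 172 172 172 172 170 154 120 114 114 114 114 114 114 116 116 116 116
 115 115 112 109 109 108 109 111 113 114 112 113 113 113 113 115 115 115
 115 115]
 left cols r155-160 [ 50  50  47  42  46  61  62  67  84  84  53  33  40  60  80 103 114 115
 115 115 115 115 115 116 115 115 115 115 115 115 113 128 133 134 135 125
 141 170 172 172]
side3
 c324-328 [166 166 166 166 166 165 154 128 118 110 109 110 109 109 109 110 110 110
 110 110 110 109 106 104 104 103 103 104 108 108 108 107 108 109 109 109
 109 110]
 left cols r155-160 [145 145 143 143 141 141 116 121 119 155 164 164 164 164 164 165 163 165
 163 154 133 120 111 110 109 110 110 109 110 110 108 108 107 105 105 102
 116 126 128 137]
```

The rear rim sits about 0.5 px lower than at the start, where an undropped hub would be about 3 px higher. The screw has dropped, so I'll lower, re-grip and turn forward.

Call:
step_arm:
  deltas: [0,0,-4,0,32,0,0,-3,0,32,0,0,0,0,15,0,0,0,0,15,0,0,0,0,15,0,0,0,0,15,0,0,0,0,15,0,0,0,0,15,0,0,0,0,15,0,0,0,0,15]

```text
time: 14.1
tool_pos: [552.4, -124.7, 240.3]
tcp_rot: [-3.141, 0.0, 0.288]
contact_force: [-0.9, 3.4, -3.6]
grip_width: 24.4
finger_force: 30.0
```

Run:
```python
from h import *
o=get_obs();print(o["tool_pos"],o["contact_force"])
for i in range(5): rows(257-76*i,181-76*i,10)
```

```text
[ 552.3908395  -124.6927631   240.28314651] [-0.89006551  3.41315016 -3.56560171]
[[-7.4, 2.2, -0.2], [-7.0, 3.2, -0.2], [-6.5, 4.1, -0.2], [-6.0, 4.9, -0.2], [-5.2, 5.6, -0.3], [-4.4, 6.3, -0.2], [-3.6, 6.8, -0.2], [-2.6, 7.2, -0.2], [-1.6, 7.5, -0.2], [-0.7, 7.7, -0.2]] end [507.50883368 -69.51223957  -2.10905587]
[[0.4, 7.7, -0.2], [1.4, 7.5, -0.2], [2.3, 7.3, -0.2], [3.4, 7.0, -0.2], [4.2, 6.4, -0.3], [5.0, 5.8, -0.2], [5.8, 5.1, -0.2], [6.3, 4.3, -0.2], [6.9, 3.4, -0.2], [7.3, 2.5, -0.2]] end [550.48849538 -12.47630208  -2.10905587]
[[7.5, 1.5, -0.2], [7.7, 0.5, -0.2], [7.7, -0.5, -0.2], [7.5, -1.6, -0.2], [7.3, -2.5, -0.3], [6.8, -3.5, -0.2], [6.4, -4.3, -0.2], [5.7, -5.2, -0.2], [5.0, -5.8, -0.2], [4.1, -6.5, -0.2]] end [616.22794301 -40.38104203  -2.10905587]
[[3.3, -6.9, -0.2], [2.3, -7.4, -0.2], [1.4, -7.5, -0.2], [0.3, -7.7, -0.2], [-0.7, -7.7, -0.3], [-1.7, -7.5, -0.2], [-2.7, -7.2, -0.2], [-3.6, -6.8, -0.2], [-4.5, -6.2, -0.2], [-5.2, -5.6, -0.2]] end [ 605.05590488 -110.91851469   -2.10905587]
[[-6.0, -4.9, -0.2], [-6.5, -4.0, -0.2], [-7.1, -3.1, -0.2], [-7.3, -2.2, -0.2], [-7.6, -1.2, -0.3], [-7.7, -0.1, -0.2], [-7.7, 0.8, -0.2], [-7.4, 1.9, -0.2], [-7.2, 2.8, -0.2], [-6.7, 3.8, -0.2]] end [ 533.91093597 -117.14289294   -2.10905587]
```

Call:
step_arm:
  deltas: [-7.4,2.1,-0.2,0,15,-7.0,3.2,-0.2,0,15,-6.5,4.1,-0.2,0,15,-6.0,4.9,-0.2,0,15,-5.2,5.6,-0.3,0,15,-4.4,6.3,-0.2,0,15,-3.6,6.8,-0.2,0,15,-2.6,7.2,-0.2,0,15,-1.6,7.5,-0.2,0,15,-0.7,7.7,-0.2,0,15]

```text
time: 15.35
tool_pos: [507.1, -69.2, 238.4]
tcp_rot: [3.141, 0.001, 0.288]
contact_force: [1.9, -1.4, -4.1]
grip_width: 24.3
finger_force: 30.0
```

Call:
step_arm:
  deltas: [0.4,7.7,-0.2,0,15,1.4,7.5,-0.2,0,15,2.3,7.3,-0.2,0,15,3.4,7.0,-0.2,0,15,4.2,6.4,-0.3,0,15,5.0,5.8,-0.2,0,15,5.8,5.1,-0.2,0,15,6.3,4.3,-0.2,0,15,6.9,3.4,-0.2,0,15,7.3,2.5,-0.2,0,15]

```text
time: 16.6
tool_pos: [550.9, -12.0, 236.1]
tcp_rot: [-3.141, -0.0, 0.288]
contact_force: [-2.1, 2.8, -1.0]
grip_width: 24.5
finger_force: 30.0
```

Call:
step_arm:
  deltas: [7.5,1.3,-0.2,0,15,7.7,0.4,-0.2,0,15,7.7,-0.5,-0.2,0,15,7.5,-1.6,-0.2,0,15,7.3,-2.5,-0.3,0,15,6.8,-3.5,-0.2,0,15,6.4,-4.3,-0.2,0,15,5.7,-5.2,-0.2,0,15,5.0,-5.8,-0.2,0,15,4.1,-6.5,-0.2,0,15]

```text
time: 17.85
tool_pos: [616.4, -41.4, 234.0]
tcp_rot: [3.141, 0.0, 0.288]
contact_force: [0.3, 2.9, -2.2]
grip_width: 24.5
finger_force: 30.0
```

Call:
step_arm:
  deltas: [3.3,-6.9,-0.2,0,15,2.3,-7.4,-0.2,0,15,1.4,-7.5,-0.2,0,15,0.3,-7.7,-0.2,0,15,-0.7,-7.7,-0.3,0,15,-1.7,-7.5,-0.2,0,15,-2.7,-7.2,-0.2,0,15,-3.6,-6.8,-0.2,0,15,-4.5,-6.2,-0.2,0,15,-5.2,-5.6,-0.2,0,15]

```text
time: 19.1
tool_pos: [604.5, -111.0, 231.8]
tcp_rot: [-3.14, 0.0, 0.288]
contact_force: [-1.9, 5.1, -4.4]
grip_width: 24.0
finger_force: 30.0
```

Call:
step_arm:
  deltas: [-6.0,-4.9,-0.2,0,15,-6.5,-4.0,-0.2,0,15,-7.1,-3.1,-0.2,0,15,-7.3,-2.2,-0.2,0,15,-7.6,-1.2,-0.3,0,15,-7.7,-0.1,-0.2,0,15,-7.7,0.8,-0.2,0,15,-7.4,1.9,-0.2,0,15,-7.2,2.8,-0.2,0,15,-6.7,3.8,-0.2,0,15]

```text
time: 20.35
tool_pos: [534.0, -117.3, 230.1]
tcp_rot: [3.141, -0.001, 0.288]
contact_force: [3.1, 4.0, -7.0]
grip_width: 24.6
finger_force: 30.0
```

Call:
step_arm:
  deltas: [0,0,0,0,15,0,0,0,0,15,0,0,0,0,15,0,0,0,0,15,0,0,0,0,15,0,0,0,0,15,0,0,0,0,15,0,0,0,0,15,0,0,0,0,15,0,0,0,0,15]

```text
time: 21.6
tool_pos: [533.9, -117.3, 229.9]
tcp_rot: [-3.141, -0.0, 0.288]
contact_force: [1.5, 5.7, -6.4]
grip_width: 24.1
finger_force: 30.0
```

Run:
```python
from h import *
o=get_obs();print(o["tool_pos"],o["contact_force"],o["dq"].round(4),o["finger_force"])
im=cv2.cvtColor(capture("side"),cv2.COLOR_RGB2BGR)
cv2.imwrite("pics/b4.png",cv2.resize(im[60:260,200:450],None,fx=3,fy=3,interpolation=cv2.INTER_CUBIC))
g=cv2.cvtColor(im,cv2.COLOR_BGR2GRAY);print(g[142:180,324:328].mean(1).astype(int))
for z in(213,216,219,226):print(z,proj("side",[565.5+24*.64,-68.5-24*.77,z]))
```

```text
[ 533.94187637 -117.29372282  229.91215469] [ 1.5172121   5.70511615 -6.43212525] [-0.0001  0.0024 -0.0001 -0.0013  0.0016 -0.0001] 29.976868629455566
[101 119 120 120 120 120 120 119 119 116 116 116 116 111 109 109 109 110
 111 117 130 136 123 112 109 105 103 102 103 104 104 108 107 108 109 108
 109 109]
213 [320.41128765 152.63990628]
216 [320.50093943 151.64803501]
219 [320.59103409 150.65126393]
226 [320.80299579 148.30620481]
```

View pics/b4.png

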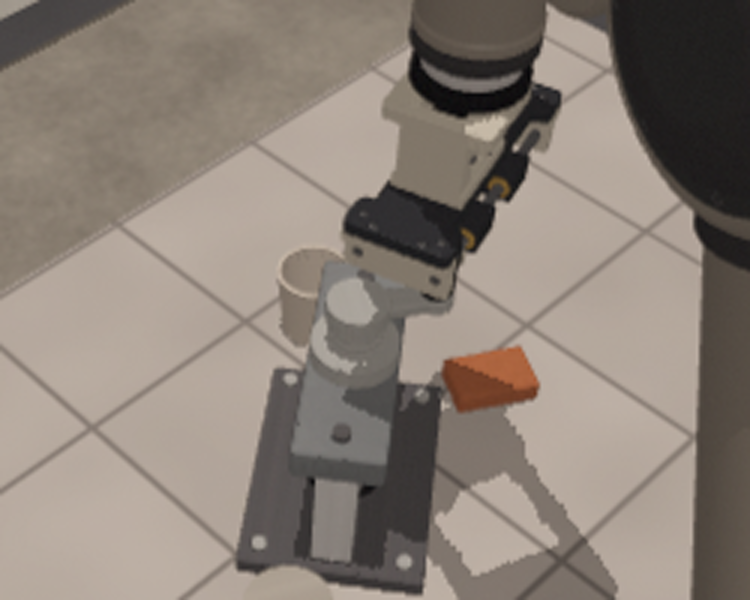

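The hub's top ellipse is now centred near crop (355,300), about 4 px below the start and right for one pitch dropped plus about one turn down. The cup and sample look unmoved, and the grip is held at 30 N with the arm at rest. Handing in.

```bash
python3 -c "
from plant import *
print(close_job())"
```

```text
the job is handed in; nothing more can be done
None
```

I handed the job in with no verdict returned: the screw was backed off until it dropped one pitch, then turned forward about 380° (estimated hub height 40.5 to 41.6 mm above the boss), and the grip is still held at 30 N with the crank at rest.

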